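# Pack the boot-fitting kit onto its colour-coded tray

## Robot

A 6-joint arm with a two-finger parallel gripper is mounted at the origin on a cart in front of the work surface, level with it; the furniture and walls round the work are solid. World frame = base frame: x ahead of the robot, y to its left, z up, the work surface at z = 0. Lengths are in mm, angles in degrees, forces in N, time in s.
With the tool pointing down it reaches from about 300 to 850 mm from the base axis. Payload 4.2 kg.
Tool frame: the origin (TCP) lies at the very end of the fingers, on their centre line; the grasp point (between the pads) lies 19 mm behind it (env.grip_point_offset is the distance from the TCP to the grasp point, in mm); z points along the fingers, y is the line along which they close (so a half turn about z gives the same grasp; the last joint's range is limited). The gripper opens to 91 mm and grips with 3 to 60 N. Pads are 32 mm wide; open, the fingers measure 118 mm over their backs; the gripper's body (76 mm by 178 mm) begins 60 mm behind the grasp point.
Start: joints at [64.916, 18.312, 89.639, -0, 72.044, -1.146], TCP at [233.311, 525.556, 213.976] pointing down, gripper open.
Joint ranges: [-177.97, 177.97], [-48.28, 115.42], [12.27, 149.76], [-77.06, 257.06], [2.81, 150.46], [-146.56, 146.56]. Speed limits (degrees/s): [147.25, 147.25, 180, 180, 180, 180].

## Interface

Orientations are given as [roll, pitch, yaw] about the fixed x, y, z axes, in that order (R = Rz(yaw) Ry(pitch) Rx(roll)).
In Python, from workcell import env gives the robot as it stands. The module is installed in compiled form; this text tells all that it offers.
- The arm moves only by the tool arm_command, never from a script. Its argument "rows" is a list of rows, each an object with "delta_pos": the shift along the tool's x, y, z in mm, a list of three; "roll": the turn about the tool's z in units of 5 degrees (1.0 is 5 degrees); "jaw": the opening in per cent of the stroke, from 0 (shut) to 100 (fully open). A call has 1 to 20 rows; each row is the pose to reach, as a shift and turn from the pose commanded when the call began, along the tool's axes at that moment; what a row does not reach only later rows make up. A row lasts 1/12 s, in which the tool goes at most 41.7 mm and 7.16 degrees, less where a joint would pass 70% of its speed; a pose out of reach is approached as far as the arm can. A call with a gripper value outside its range is refused whole. The fingers move at their own pace and stop on an object; "squeeze" is the grip in N (left out, the last holds). Time passes only in rows, so rows that repeat a pose let the fingers close. It gives the time, the measured TCP pose, the force, the opening and the grip force at its end, in the units of the state.
- env.state(): the state, without advancing time (a new reading comes with each control period).
- env.grab_frame(name): name is "scene" or "side" or "wrist"; returns a dict with "img" (384x512x3 uint8, blue, green, red), "z_map" (384x512 float32, mm along the optical axis (not along the pixel's ray), 0 where there is no reading), "fov_y" (degrees; the focal length in pixels is half the picture's height over the tangent of half this angle, whatever the lens; pixels are square), "cx", "cy" (the principal point, pixels), "dist" ([k1, k2, p1, p2, k3] as OpenCV has them; the pictures are not rectified), "R" (3x3) and "t" (3): a world point X has camera coordinates R X + t; the wrist camera has in their place "T_tool_cam" (4x4, takes a point from camera to tool coordinates, whose origin is the TCP and whose axes are the flange's). Camera axes: x right, y down, z forward; pixel columns grow to the right and rows downward; lengths in mm; the calibration is good to about 2 mm. A picture is of the moment at which its call begins: read the wrist's pose just before it.
- env.job_done(): hands the job in; it is judged then, once.
The state is a dict: "time_s": time; "qpos": joint angles; "qvel": joint speeds; "effort": joint torques, N m; "ee_pos": TCP position; "ee_rot": TCP orientation; "force": force on the tool from outside, world axes, zero at the start; "torque": the same for the moment, N m; "gripper_width": finger opening in mm; "gripper_force": force on a finger pad.
Only numpy, scipy, OpenCV 4.12 (cv2) and the standard library are available. Lean on these libraries where they do the work, as an engineer would, in place of code of your own. Each camera call takes 0.05 s, during which the arm holds its last target. There are 200 camera calls.

## Task

Pack the boot-fitting kit: set the red buckle in the middle of the tray's red pad, the small plain wedge on the green pad, the orange cap on the blue pad and the grinding cone on the white pad, each in the middle of its pad and standing the same way up as you found it. The black buckle and the wedge with the pin are not part of the kit: leave them where they lie.

Things in the scene. Friction and masses are not known exactly. Their poses are not given: they have to be found in the camera images.
- red_buckle: Boot buckle with a bright red lever on a steel base, lying flat: base 50 x 24 mm and 4 mm thick, lever 46 x 20 mm on top of it, up to 12 mm. Its long axis points 40 degrees anticlockwise (seen from above) from its own x axis, so it is 24 mm wide across the direction at -50 degrees. Origin: centre of the underside; z up. 35 g.
- small_wedge: Small plain green wedge without a pin, 60 mm long, 24 mm wide, upright sides; its top slopes from 10 to 22 mm along its length. Its width lies along the direction 20 degrees anticlockwise (seen from above) from its own x axis, its length at 110 degrees, the high end that way. Origin: centre of the underside; z up. 30 g.
- orange_cap: Round orange plastic end cap, upright, 42 mm in diameter and 36 mm high. Origin: centre of the underside; z up. 20 g. (All parts lie on the open bench, to the right of a tall fixed boot press whose bars reach out over the bench edge at x 0.25 to 0.65, y 0.16 and more, z 0.05 to 0.55: keep clear of it.)
- grinding_cone: Red-brown abrasive grinding cone standing on its wide end, 38 mm in diameter low down, tapering with rounded flanks to its top 42 mm up. Origin: centre of the underside; z up. 50 g.
- black_buckle: Boot buckle with a black lever on a steel base, 46 x 22 x 11 mm, lying flat, its long axis 155 degrees anticlockwise from its own x axis; not part of the kit. Origin: centre of the underside; z up.
- pin_wedge: Larger green wedge with a thin white pin standing up from it, 74 mm long, 26 mm wide and 28 mm high (48 mm with the pin), its width along the direction 34 degrees anticlockwise from its own x axis; not part of the kit. Origin: centre of the underside; z up.
- pad_red: The flat red pad, 84 x 76 x 4 mm (own x, y, z), fixed. Origin: centre of its underside; top 18 mm above the bench. Four pads lie 2 x 2 in a low grey tray (204 x 178 mm), turned alike, centres 90 mm apart along pad x and 80 mm along pad y; which colour lies where varies. On a pad's outer sides the tray's rim, 3 mm higher than the pads, is 52 mm (x) and 44 mm (y) from its centre.
- pad_green: The flat green pad, 84 x 76 x 4 mm (own x, y, z), fixed. Origin: centre of its underside; top 18 mm above the bench. Four pads lie 2 x 2 in a low grey tray (204 x 178 mm), turned alike, centres 90 mm apart along pad x and 80 mm along pad y; which colour lies where varies. On a pad's outer sides the tray's rim, 3 mm higher than the pads, is 52 mm (x) and 44 mm (y) from its centre.
- pad_blue: The flat blue pad, 84 x 76 x 4 mm (own x, y, z), fixed. Origin: centre of its underside; top 18 mm above the bench. Four pads lie 2 x 2 in a low grey tray (204 x 178 mm), turned alike, centres 90 mm apart along pad x and 80 mm along pad y; which colour lies where varies. On a pad's outer sides the tray's rim, 3 mm higher than the pads, is 52 mm (x) and 44 mm (y) from its centre.
- pad_white: The flat white pad, 84 x 76 x 4 mm (own x, y, z), fixed. Origin: centre of its underside; top 18 mm above the bench. Four pads lie 2 x 2 in a low grey tray (204 x 178 mm), turned alike, centres 90 mm apart along pad x and 80 mm along pad y; which colour lies where varies. On a pad's outer sides the tray's rim, 3 mm higher than the pads, is 52 mm (x) and 44 mm (y) from its centre.
Not all that is in view belongs to the job. There is more than one size of the orange_cap; the job needs the larger.

How it is judged (in metres and radians):
At the end, for the whole second after the job is handed in: Red buckle on red pad, small plain wedge on green, orange cap on blue, grinding cone on white: each within 15 mm of the pad's centre, resting on it (within 4 mm), tilted under 0.12 rad, at rest; black buckle and pinned wedge within 20 mm of where they lay (horizontal distance between red_buckle and pad_red below 0.015 m and z of red_buckle in the frame of pad_red between 0.001 and 0.008 m and angle between each of red_buckle, small_wedge, orange_cap, grinding_cone's own z axis and vertical below 0.12 rad and linear speed of each of red_buckle, small_wedge, orange_cap, grinding_cone below 0.02 m/s and horizontal distance between small_wedge and pad_green below 0.015 m and z of small_wedge in the frame of pad_green between 0.001 and 0.008 m and horizontal distance between orange_cap and pad_blue below 0.015 m and z of orange_cap in the frame of pad_blue between 0.001 and 0.008 m and horizontal distance between grinding_cone and pad_white below 0.015 m and z of grinding_cone in the frame of pad_white between 0.001 and 0.008 m and distance of each of black_buckle, pin_wedge from where it was at the start of the episode below 0.02 m); the robot touches nothing.
It fails at once if the black buckle is moved by more than 20 mm (distance of black_buckle from where it was at the start of the episode above 0.02 m).
It fails at once if the wedge with the pin is moved by more than 20 mm (distance of pin_wedge from where it was at the start of the episode above 0.02 m).
It also fails if it takes over 112 s, if anything falls off the work surface, if the arm or the gripper's body presses on something with over 40 N, if the wrist force passes 120 N, or if a joint passes its speed limit or range.

## Working session

There is one attempt and no reset: what is moved stays moved. The work goes in short steps, Python scripts to look and compute and a tool call to move; the robot and the scene stay as the last step left them, time stands still between calls to the robot, and variables do not carry over. Pictures are saved under pics/ and viewed, at most 14 in all, crops included, and the job is handed in when it is done.

Besides the shell and the picture viewer there is one more tool, called by a JSON object that holds its "api" and its "payload". arm_command: Moves the arm, as the interface text tells. Its arguments: {"type":"object","properties":{"rows":{"type":"array"},"squeeze":{"type":"number"}},"required":["rows"]}

```bash
mkdir -p pics; cat > h.py <<'E'
import numpy as np, cv2
from workcell import env
def K(f):
    h=f["img"].shape[0]; fl=h/2/np.tan(np.radians(f["fov_y"])/2)
    return np.array([[fl,0,f["cx"]],[0,fl,f["cy"]],[0,0,1.]])
def Rz(rpy):
    from scipy.spatial.transform import Rotation as R
    return R.from_euler('xyz',rpy,degrees=True).as_matrix()
def grab(name):
    s=env.state(); f=env.grab_frame(name)
    if name=="wrist":
        T=np.eye(4); T[:3,:3]=Rz(s["ee_rot"]); T[:3,3]=s["ee_pos"]
        W=T@np.array(f["T_tool_cam"])
        f["Rw"]=W[:3,:3]; f["c"]=W[:3,3]
    else:
        f["Rw"]=np.array(f["R"]).T; f["c"]=-f["Rw"]@np.array(f["t"])
    return f
def ray(f,uv):
    p=cv2.undistortPoints(np.array(uv,float).reshape(-1,1,2),K(f),np.array(f["dist"],float)).reshape(-1,2)
    return np.c_[p,np.ones(len(p))]@f["Rw"].T
def onz(f,uv,z):
    d=ray(f,uv); return f["c"]+d*((z-f["c"][2])/d[:,2])[:,None]
def cloud(f):
    h,w=f["z_map"].shape; v,u=np.mgrid[:h,:w]
    p=cv2.undistortPoints(np.stack([u,v],-1).reshape(-1,1,2).astype(float),K(f),np.array(f["dist"],float)).reshape(-1,2)
    X=np.c_[p,np.ones(len(p))]*f["z_map"].reshape(-1,1)
    return (X@f["Rw"].T+f["c"]).reshape(h,w,3)
E
python3 - <<'E'
from h import *
s=env.state(); print({k:np.round(v,2) for k,v in s.items()}, env.grip_point_offset)
for n in ["scene","side","wrist"]:
    f=grab(n); cv2.imwrite(f"pics/{n}0.png",f["img"]); print(n,f["c"].round(0),f["Rw"][:,2].round(2),f["fov_y"],f["dist"])
a=cv2.imread("pics/scene0.png");cv2.imwrite("pics/scene0b.png",cv2.resize(a,(800,600),interpolation=cv2.INTER_CUBIC))
E
```

```text
{'time_s': np.float64(0.0), 'qpos': array([64.92, 18.35, 89.71, -0.  , 72.04, -1.15]), 'qvel': array([ 0.07, -0.04,  0.01, -0.02, -0.03,  0.  ]), 'effort': array([ -0.  , -41.25, -23.2 ,   0.07,   0.05,  -0.  ]), 'ee_pos': array([233.08, 525.09, 213.12]), 'ee_rot': array([-179.9 ,   -0.  ,  156.07]), 'force': array([0.31, 0.26, 0.4 ]), 'torque': array([-0.03, -0.02,  0.05]), 'gripper_force': np.float64(0.0), 'gripper_width': np.float64(91.18)} 18.8
scene [  90. -993.  477.] [ 0.44  0.78 -0.44] 48.59229495981113 [0.04307448 0.         0.         0.         0.        ]
side [105. 487. 479.] [ 0.48 -0.72 -0.5 ] 54.77502531085634 [0.01396468 0.         0.         0.         0.        ]
wrist [172. 552. 384.] [ 0.22 -0.1  -0.97] 68.02422514310125 [-0.05330599  0.          0.          0.          0.        ]
```

View pics/scene0b.png

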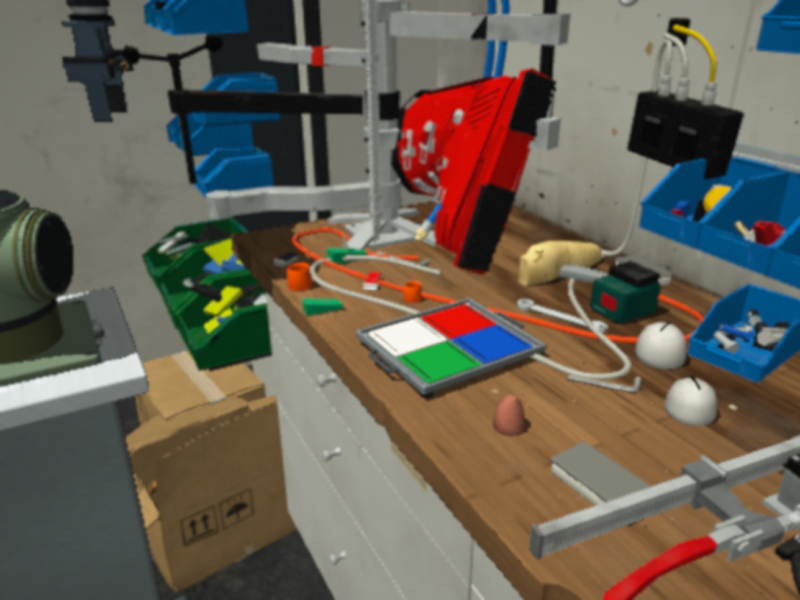

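View pics/side0.png

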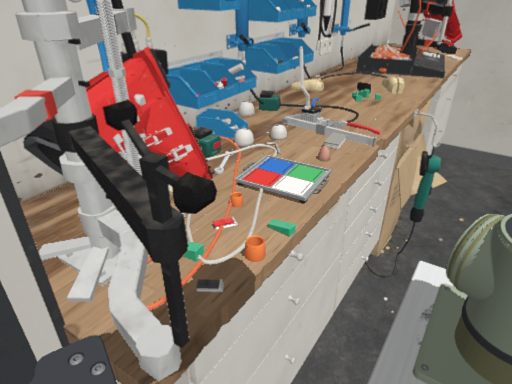

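The side view shows large cap (255,248), small cap (237,200), red buckle (224,223), small wedge (281,228), pin wedge (193,250), black buckle (210,285), cone (324,153) and tray around (285,175). Scene view confirms the layout. Next I'll measure these and map the press.

```bash
cat > m.py <<'E'
from h import *
def comps(f,C,lo,hi,amin=25):
    hsv=cv2.cvtColor(f["img"],cv2.COLOR_BGR2HSV)
    m=cv2.inRange(hsv,lo,hi)&(((C[...,2]>-8)&(C[...,2]<70)&(C[...,0]>150)&(C[...,0]<900)&(abs(C[...,1])<700)).astype(np.uint8)*255)
    n,l,st,ce=cv2.connectedComponentsWithStats(m)
    return [(l==i,st[i],ce[i]) for i in range(1,n) if st[i,4]>=amin]
cols=dict(red=((0,150,90),(4,255,255)),red2=((174,150,90),(180,255,255)),green=((65,120,60),(88,255,255)),blue=((100,140,80),(125,255,255)),orange=((5,180,120),(15,255,255)),brown=((0,60,50),(12,165,200)),black=((0,0,0),(180,90,60)))
E
python3 - <<'E'
from m import *
for n in ["side","scene"]:
    f=grab(n); C=cloud(f)
    for k,(lo,hi) in cols.items():
        for m,st,ce in comps(f,C,lo,hi,40):
            P=C[m]; 
            if k in("brown","black") and (st[4]<60 or st[4]>1500): continue
            print(n,k,ce.round(0),st[4],"med",np.median(P,0).round(0),"lo",np.percentile(P,3,0).round(0),"hi",np.percentile(P,97,0).round(0))
# press occupancy
P=np.concatenate([cloud(grab("side")).reshape(-1,3),cloud(grab("scene")).reshape(-1,3)])
P=P[(P[:,2]>45)&(P[:,2]<700)&(P[:,1]>60)&(P[:,1]<800)&(P[:,0]>100)&(P[:,0]<700)]
for x in range(100,700,50):
    r=[]
    for y in range(50,800,50):
        q=P[(P[:,0]//50*50==x)&(P[:,1]//50*50==y)]
        r.append("%3d-%3d"%(q[:,2].min(),q[:,2].max()) if len(q)>3 else "   .   ")
    print(x,*r)
E
```

```text
side red [262. 177.] 383 med [ 575. -255.   19.] lo [ 537. -289.   17.] hi [ 614. -223.   20.]
side red [222. 221.] 95 med [541. -37.  12.] lo [526. -55.   8.] hi [557. -21.  14.]
side green [208. 145.] 223 med [ 801. -304.   39.] lo [ 795. -350.   10.] hi [ 829. -296.   56.]
side green [305. 173.] 351 med [ 489. -340.   19.] lo [ 453. -377.   17.] hi [ 528. -308.   20.]
side green [282. 227.] 250 med [416. -88.  14.] lo [ 395. -105.    4.] hi [451. -82.  22.]
side green [194. 251.] 232 med [518.  83.  22.] lo [508.  66.   4.] hi [538.  89.  28.]
side blue [238. 121.] 135 med [ 876. -559.   29.] lo [ 834. -566.   10.] hi [ 898. -550.   57.]
side blue [223. 129.] 253 med [ 871. -463.   29.] lo [ 831. -472.    6.] hi [ 898. -456.   61.]
side blue [276. 165.] 328 med [ 580. -336.   19.] lo [ 542. -373.   17.] hi [ 618. -304.   20.]
side orange [236. 199.] 89 med [ 570. -122.   15.] lo [ 556. -143.    5.] hi [ 582. -115.   26.]
side orange [253. 248.] 287 med [428.  16.  20.] lo [406. -10.   5.] hi [441.  27.  35.]
side brown [324. 155.] 127 med [ 499. -476.   16.] lo [ 484. -516.    0.]
[... 3150 characters left out ...]
378  53- 94    .       .    182-256 185-205  45-256 351-419  45-419  69-394  68-415
450    .       .       .     57-283  53-285  54- 94    .       .    183-274    .     45-276 353-400  45-419  71-137 409-415
500    .       .     66-280  63-283  95-355 323-356 324-354    .    183-273    .     45-273 355-403  64-419  77-139    .   
550    .       .     68-280 103-357 320-357  45-430  45-428  45-427  46-425  45-424  45-422  74-420  62-419  75-347 245-343
600  45-450  45-451  45-452 244-355 352-357  62-430    .       .       .       .       .       .       .       .       .   
650 101-419  45-451  45-453 184-437    .     62-429    .       .       .       .       .       .       .       .       .
```

View pics/wrist0.png

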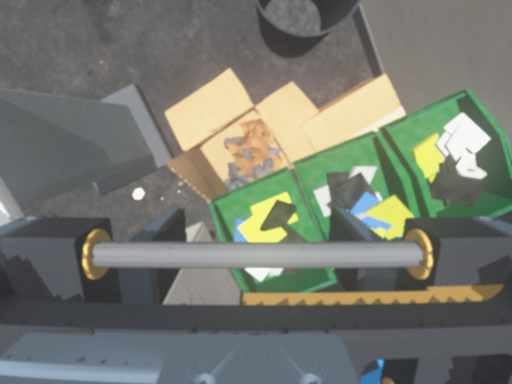

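{"api": "arm_command", "payload": {"rows": [{"delta_pos":[94,-85,0],"roll":0,"jaw":100},{"delta_pos":[94,-85,0],"roll":0,"jaw":100},{"delta_pos":[94,-85,0],"roll":0,"jaw":100},{"delta_pos":[94,-85,0],"roll":0,"jaw":100},{"delta_pos":[94,-85,-440],"roll":0,"jaw":100},{"delta_pos":[94,-85,-440],"roll":0,"jaw":100},{"delta_pos":[94,-85,-440],"roll":0,"jaw":100},{"delta_pos":[94,-85,-440],"roll":0,"jaw":100},{"delta_pos":[94,-85,-440],"roll":0,"jaw":100},{"delta_pos":[94,-85,-440],"roll":0,"jaw":100},{"delta_pos":[94,-85,-440],"roll":0,"jaw":100},{"delta_pos":[94,-85,-440],"roll":0,"jaw":100},{"delta_pos":[94,-85,-440],"roll":0,"jaw":100},{"delta_pos":[94,-85,-440],"roll":0,"jaw":100},{"delta_pos":[94,-85,-440],"roll":0,"jaw":100},{"delta_pos":[94,-85,-440],"roll":0,"jaw":100},{"delta_pos":[94,-85,-440],"roll":0,"jaw":100}]}}

```text
time_s: 1.77
ee_pos: [113.4, 486.9, 655.1]
ee_rot: [179.7, -0.0, 156.0]
force: [-0.3, 0.0, 0.4]
gripper_width: 91.0
gripper_force: 0.0
```

{"api": "arm_command", "payload": {"rows": [{"delta_pos":[-380,-298,0],"roll":28,"jaw":100},{"delta_pos":[-380,-298,0],"roll":28,"jaw":100},{"delta_pos":[-380,-298,0],"roll":28,"jaw":100},{"delta_pos":[-380,-298,0],"roll":28,"jaw":100},{"delta_pos":[-380,-298,0],"roll":28,"jaw":100},{"delta_pos":[-380,-298,0],"roll":28,"jaw":100},{"delta_pos":[-380,-298,0],"roll":28,"jaw":100},{"delta_pos":[-380,-298,0],"roll":28,"jaw":100},{"delta_pos":[-380,-298,0],"roll":28,"jaw":100},{"delta_pos":[-380,-298,0],"roll":28,"jaw":100},{"delta_pos":[-380,-298,0],"roll":28,"jaw":100},{"delta_pos":[-380,-298,0],"roll":28,"jaw":100},{"delta_pos":[-500,-420,0],"roll":28,"jaw":100},{"delta_pos":[-500,-420,0],"roll":28,"jaw":100},{"delta_pos":[-500,-420,0],"roll":28,"jaw":100},{"delta_pos":[-500,-420,0],"roll":28,"jaw":100},{"delta_pos":[-500,-420,0],"roll":28,"jaw":100},{"delta_pos":[-500,-420,250],"roll":28,"jaw":100},{"delta_pos":[-500,-420,250],"roll":28,"jaw":100},{"delta_pos":[-500,-420,250],"roll":28,"jaw":100}]}}

```text
time_s: 3.43
ee_pos: [398.5, -101.2, 526.4]
ee_rot: [-179.9, 0.1, 15.7]
force: [0.2, 0.1, 0.5]
gripper_width: 91.0
gripper_force: 0.0
```

```bash
python3 - <<'E'
from h import *
f=grab("wrist"); cv2.imwrite("pics/w1.png",cv2.resize(f["img"],(800,600),interpolation=cv2.INTER_CUBIC)); print(f["c"])
np.savez("w1.npz",img=f["img"],z=f["z_map"])
E
```

```text
[464.28795752 -83.72550911 696.51864967]
```

View pics/w1.png

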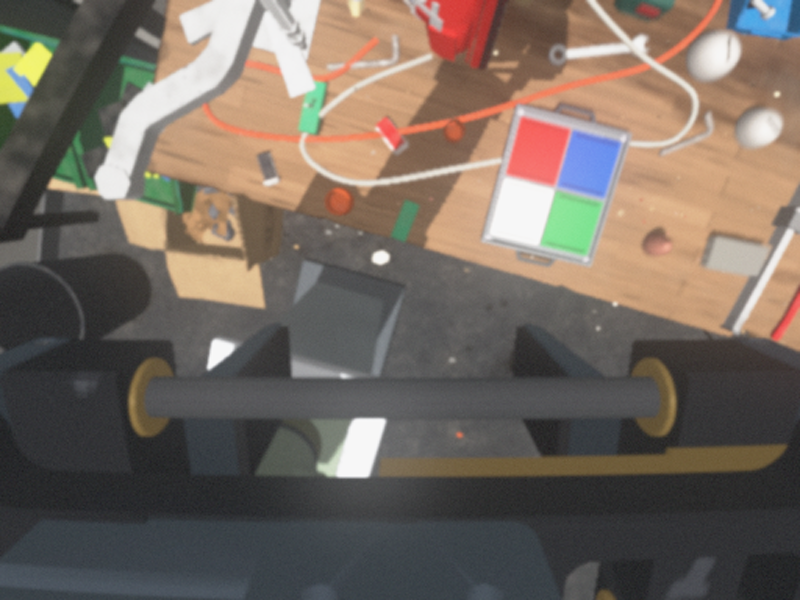

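Wrist overview (800x600): black buckle (267,168), large cap (340,202), small wedge (405,220), pin wedge (313,108), red buckle (391,135) with the orange hose close by, small cap (454,130), cone (657,243), pads red (537,150), blue (590,165), white (522,210), green (572,222).

```bash
cat > meas.py <<'E'
from m import *
def rect(f,m,z):
    c=max(cv2.findContours(m.astype(np.uint8),cv2.RETR_EXTERNAL,cv2.CHAIN_APPROX_NONE)[0],key=len).reshape(-1,2)
    P=onz(f,c,z)[:,:2].astype(np.float32); (x,y),(w,h),a=cv2.minAreaRect(P)
    if w<h: w,h,a=h,w,a+90
    return np.round([x,y,w,h,a%180],1)
HT=dict(red=11,red2=11,green=16,blue=18,orange=36,brown=20,black=11)
def report(f,names=None,near=None,rad=70,amin=40,HT=HT):
    C=cloud(f)
    for k in names or cols:
        for m,st,ce in comps(f,C,*cols[k],amin):
            Z=np.median(C[m][:,2]); r=rect(f,m,HT[k])
            if near is not None and np.hypot(*(r[:2]-near))>rad: continue
            if r[2]>150: continue
            print(k,ce.round(0),st[4],"medz",Z.round(0),"@z%d"%HT[k],r)
E
python3 - <<'E'
from meas import *
f=grab("wrist"); report(f)
C=cloud(f); hsv=cv2.cvtColor(f["img"],cv2.COLOR_BGR2HSV)
for u,v in [(344,96),(378,106),(334,135),(366,142)]: print(C[v,u].round(0),onz(f,[(u,v)],18).round(0))
E
```

```text
red [313.  22.] 67 medz 59.0 @z11 [ 672.  -133.2   20.4   13.4    2.5]
red [254.  73.] 84 medz 11.0 @z11 [539.9 -41.4  39.3  13.8  58.6]
red [353.  73.] 356 medz 18.0 @z11 [ 591.7 -256.3   66.3   44.4   93.2]
blue [502.   2.] 119 medz 24.0 @z18 [ 825.9 -503.2   51.5   11.9  109.4]
blue [400.  89.] 103 medz 17.0 @z18 [ 594.6 -355.6   42.5   22.8    1. ]
brown [438.   7.] 466 medz -0.0 @z20 [ 765.2 -373.4  110.    42.9  108. ]
brown [455.  20.] 220 medz -0.0 @z20 [ 777.  -424.2   87.3   59.2  171.7]
brown [499.  29.] 898 medz -1.0 @z20 [ 775.7 -514.3  104.6   88.7   92.9]
brown [407.  25.] 238 medz -0.0 @z20 [ 721.5 -324.1   80.9   23.5  113. ]
brown [436.  43.] 334 medz -1.0 @z20 [ 709.9 -398.5  113.8   34.2   82.4]
brown [468.  57.] 53 medz -1.0 @z20 [ 704.7 -479.4   27.7   26.4  112.9]
brown [378.  60.] 61 medz -1.0 @z20 [ 638.8 -290.4   42.6    6.3   93.7]
brown [415. 102.] 114 medz -1.0 @z20 [ 580.6 -404.6   35.5   23.3   92.8]
brown [220. 120.] 300 medz 8.0 @z20 [424.2   5.6  49.3  49.   99.2]
brown [431. 146.] 198 medz 17.0 @z20 [ 502.1 -476.3   43.9   37.   148.3]
[ 548. -244.   17.] [[ 547. -244.   18.]]
[ 549. -325.   18.] [[ 549. -325.   18.]]
[ 461. -251.   18.] [[ 461. -251.   18.]]
[ 466. -328.   17.] [[ 466. -327.   18.]]
```

{"api": "arm_command", "payload": {"rows": [{"delta_pos":[54,-95,396],"roll":0,"jaw":100},{"delta_pos":[54,-95,396],"roll":0,"jaw":100},{"delta_pos":[54,-95,396],"roll":0,"jaw":100},{"delta_pos":[54,-95,396],"roll":0,"jaw":100},{"delta_pos":[54,-95,396],"roll":0,"jaw":100},{"delta_pos":[54,-95,396],"roll":0,"jaw":100},{"delta_pos":[54,-95,396],"roll":0,"jaw":100},{"delta_pos":[54,-95,396],"roll":0,"jaw":100},{"delta_pos":[54,-95,396],"roll":0,"jaw":100},{"delta_pos":[54,-95,396],"roll":0,"jaw":100},{"delta_pos":[54,-95,396],"roll":0,"jaw":100},{"delta_pos":[54,-95,396],"roll":0,"jaw":100},{"delta_pos":[54,-95,396],"roll":0,"jaw":100}]}}

```text
time_s: 4.62
ee_pos: [428.9, 5.1, 137.5]
ee_rot: [179.9, -0.3, 16.1]
force: [0.6, 0.5, 0.1]
gripper_width: 91.1
gripper_force: 0.0
```

```bash
cat > go.py <<'E'
from h import *
def go(x,y,z=None,yaw=None):
    s=env.state(); p=np.array(s["ee_pos"]); R=Rz(s["ee_rot"])
    d=R.T@(np.array([x,y,p[2] if z is None else z])-p)
    dy=0 if yaw is None else -((yaw-s["ee_rot"][2]+180)%360-180)/5
    print("at",p.round(1),"yaw",round(s["ee_rot"][2],1),"-> delta",d.round(1),"roll",round(dy,2),"dist",np.linalg.norm(d).round(0))
E
python3 - <<'E'
from h import *
f=grab("wrist"); cv2.imwrite("pics/w2.png",f["img"]); print(env.state()["ee_pos"],f["c"])
E
```

```text
[428.6730593    5.02933543 137.64775237] [492.97651913  23.30021462 308.2440946 ]
```

View pics/w2.png

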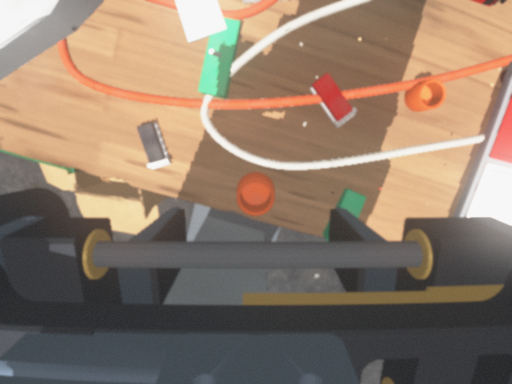

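Wrist view (512x384): cap (256,194), black buckle (154,145), pin wedge (222,58), red buckle (333,100), small wedge (348,210) partly hidden, small cap (426,96).

```bash
python3 - <<'E'
from meas import *
import meas
f=grab("wrist"); C=cloud(f); hsv=cv2.cvtColor(f["img"],cv2.COLOR_BGR2HSV)
for n,(u,v) in dict(cap=(256,206),rim=(256,176),inner=(256,190),red=(328,92),gr=(350,203),blk=(152,140)).items(): print(n,hsv[v,u],C[v,u].round(0))
# large cap: depth-based segmentation of rim z>25
near=(np.hypot(C[...,0]-424,C[...,1]-5)<45)
P=C[near&(C[...,2]>28)&(C[...,2]<45)]; print("rim pts",len(P),cv2.minEnclosingCircle(P[:,:2].astype(np.float32)),P[:,2].max())
near=(np.hypot(C[...,0]-540,C[...,1]+41)<50)&(C[...,2]>7)&(C[...,2]<20)
sat=(hsv[...,1]>150)&((hsv[...,0]<5)|(hsv[...,0]>172))
m=near&sat; print("red",m.sum(),rect(f,m,11),np.median(C[m],0).round(1))
hose=(np.hypot(C[...,0]-540,C[...,1]+41)<60)&(hsv[...,0]>5)&(hsv[...,0]<14)&(hsv[...,1]>190)
print("hose z",np.percentile(C[hose][:,2],[10,50,90]).round(1),hose.sum())
E
```

```text
cap [  7 162 156] [411.   0.  11.]
rim [  8 162 180] [445.  10.  24.]
inner [  8 171 219] [427.   5.   8.]
red [  1 173 200] [544. -36.  12.]
gr [ 74 117 159] [443. -97.  13.]
blk [  0  18 128] [449. 124.  10.]
rim pts 471 ((426.0522155761719, 5.098283767700195), 19.37085723876953) 37.479956005020995
red 808 [541.9 -41.   43.8  19.9  57.3] [542.  -40.7  11.5]Traceback (most recent call last):
  File "<stdin>", line 12, in <module>
    return _quantile_unchecked(
        a, q, axis, out, overwrite_input, method, keepdims, weights)
    return _ureduce(a,
                    func=_quantile_ureduce_func,
    ...<5 lines>...
                    overwrite_input=overwrite_input,
                    method=method)
    r = func(a, **kwargs)
    result = _quantile(arr,
                       quantiles=q,
    ...<2 lines>...
                       out=out,
                       weights=wgt)
    slices_having_nans = np.isnan(arr[-1, ...])
                                  ~~~^^^^^^^^^
IndexError: index -1 is out of bounds for axis 0 with size 0
```

{"api": "arm_command", "payload": {"rows": [{"delta_pos":[-3,-1,60],"roll":0,"jaw":100},{"delta_pos":[-3,-1,100],"roll":0,"jaw":100},{"delta_pos":[-3,-1,120],"roll":0,"jaw":100},{"delta_pos":[-3,-1,132],"roll":0,"jaw":100},{"delta_pos":[-3,-1,132],"roll":0,"jaw":100},{"delta_pos":[-3,-1,132],"roll":0,"jaw":100},{"delta_pos":[-3,-1,132],"roll":0,"jaw":30},{"delta_pos":[-3,-1,132],"roll":0,"jaw":30},{"delta_pos":[-3,-1,132],"roll":0,"jaw":30},{"delta_pos":[-3,-1,132],"roll":0,"jaw":30},{"delta_pos":[-3,-1,132],"roll":0,"jaw":30},{"delta_pos":[-3,-1,132],"roll":0,"jaw":30},{"delta_pos":[-3,-1,132],"roll":0,"jaw":30},{"delta_pos":[-3,-1,132],"roll":0,"jaw":30}], "squeeze": 12}}

```text
time_s: 5.88
ee_pos: [422.0, 5.7, 2.4]
ee_rot: [-180.0, -0.0, 16.1]
force: [-0.0, -0.1, -0.2]
gripper_width: 40.9
gripper_force: 4.8
```

```bash
python3 - <<'E'
from meas import *
# pads from side+scene: colour masks over pad tops, fit rect on z=18
for n in ["side","scene"]:
    f=grab(n); C=cloud(f); hsv=cv2.cvtColor(f["img"],cv2.COLOR_BGR2HSV)
    R=(C[...,0]>430)&(C[...,0]<640)&(C[...,1]>-400)&(C[...,1]<-200)&(C[...,2]>10)&(C[...,2]<24)
    S=hsv[...,1]>110
    ms=dict(red=R&S&((hsv[...,0]<6)|(hsv[...,0]>172)),green=R&S&(hsv[...,0]>50)&(hsv[...,0]<85),blue=R&S&(hsv[...,0]>100)&(hsv[...,0]<125),white=R&(hsv[...,1]<40)&(hsv[...,2]>200))
    for k,m in ms.items():
        m=cv2.morphologyEx(m.astype(np.uint8),cv2.MORPH_OPEN,np.ones((2,2)))
        print(n,k,m.sum(),rect(f,m>0,18))
E
```

```text
side red 6 [ 534.6 -285.5    6.1    5.4  120.2]
side green 365 [ 486.5 -339.9   81.    73.9    3.9]
side blue 164 [ 558.  -335.2   76.7   49.    95.5]
side white 388 [ 482.  -258.5   84.9   79.1    3.8]
scene red 589 [ 574.6 -264.4   86.2   79.     3.9]
scene green 783 [ 491.3 -351.1   86.3   75.4    3.3]
scene blue 694 [ 579.5 -346.5   86.3   76.3    3.3]
scene white 649 [ 486.1 -271.7   85.8   76.6    3.5]
```

{"api": "arm_command", "payload": {"rows": [{"delta_pos":[0,0,-40],"roll":0,"jaw":30},{"delta_pos":[0,0,-80],"roll":0,"jaw":30},{"delta_pos":[0,0,-120],"roll":0,"jaw":30},{"delta_pos":[0,0,-160],"roll":0,"jaw":30},{"delta_pos":[56,376,-160],"roll":0,"jaw":30},{"delta_pos":[56,376,-160],"roll":0,"jaw":30},{"delta_pos":[56,376,-160],"roll":0,"jaw":30},{"delta_pos":[56,376,-160],"roll":0,"jaw":30},{"delta_pos":[56,376,-160],"roll":0,"jaw":30},{"delta_pos":[56,376,-160],"roll":0,"jaw":30},{"delta_pos":[56,376,-160],"roll":0,"jaw":30},{"delta_pos":[56,376,-160],"roll":0,"jaw":30},{"delta_pos":[56,376,-160],"roll":0,"jaw":30},{"delta_pos":[56,376,-160],"roll":0,"jaw":30},{"delta_pos":[56,376,-160],"roll":0,"jaw":30},{"delta_pos":[56,376,-160],"roll":0,"jaw":30}]}}

```text
time_s: 7.32
ee_pos: [579.1, -339.6, 161.3]
ee_rot: [-179.9, 0.1, 16.0]
force: [-0.3, 1.4, 0.4]
gripper_width: 40.5
gripper_force: 12.0
```

```bash
cat > pads.py <<'E'
from meas import *
def pads(f):
    C=cloud(f); hsv=cv2.cvtColor(f["img"],cv2.COLOR_BGR2HSV)
    R=(C[...,0]>420)&(C[...,0]<650)&(C[...,1]>-410)&(C[...,1]<-190)&(C[...,2]>12)&(C[...,2]<24)
    S=hsv[...,1]>90
    ms=dict(red=R&S&((hsv[...,0]<6)|(hsv[...,0]>172)),green=R&S&(hsv[...,0]>50)&(hsv[...,0]<85),blue=R&S&(hsv[...,0]>100)&(hsv[...,0]<125),white=R&(hsv[...,1]<40)&(hsv[...,2]>180))
    for k,m in ms.items():
        m=cv2.morphologyEx(m.astype(np.uint8),cv2.MORPH_OPEN,np.ones((3,3)))
        if m.sum()>50: print(k,m.sum(),rect(f,m>0,18),"z",np.median(C[m>0][:,2]).round(1))
E
python3 - <<'E'
from pads import *
f=grab("wrist"); pads(f); print(env.state()["ee_pos"],env.state()["gripper_width"]);cv2.imwrite("pics/w3.png",f["img"])
E
```

```text
red 4964 [ 578.  -258.4   83.9   75.8    3.5] z 17.6
green 312 [ 458.6 -354.7   53.2   16.8   82.2] z 17.5
blue 3759 [ 583.2 -338.    82.4   74.8    4. ] z 17.6
white 2411 [ 611.1 -369.9   92.9   54.1   42. ] z 15.5
[ 579.07106083 -338.91703098  161.82796674] 40.0659242625599
```

View pics/w3.png

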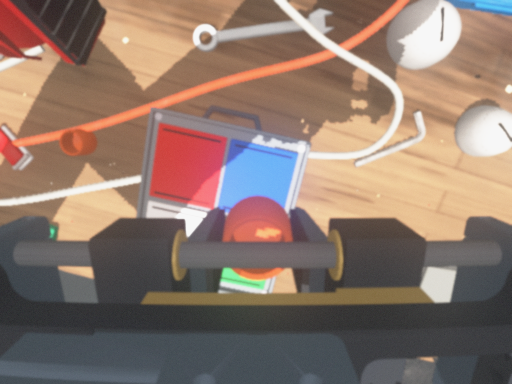

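The cap hangs straight between the fingers at (256,235). Red pad is centred at about (190,165) px and blue at (262,180) px. Measured pads: red (578,-258), blue (583,-338), turned 3.7°. I'm lowering the cap onto blue.

{"api": "arm_command", "payload": {"rows": [{"delta_pos":[0,0,40],"roll":0,"jaw":30},{"delta_pos":[0,0,80],"roll":0,"jaw":30},{"delta_pos":[0,0,110],"roll":0,"jaw":30},{"delta_pos":[0,0,125],"roll":0,"jaw":30},{"delta_pos":[0,0,132],"roll":0,"jaw":30},{"delta_pos":[0,0,136],"roll":0,"jaw":30},{"delta_pos":[0,0,139],"roll":0,"jaw":30},{"delta_pos":[0,0,140],"roll":0,"jaw":30},{"delta_pos":[0,0,140],"roll":0,"jaw":30}]}}

```text
time_s: 8.12
ee_pos: [580.5, -340.4, 23.7]
ee_rot: [179.9, -0.1, 16.1]
force: [0.2, 0.2, -0.7]
gripper_width: 40.3
gripper_force: 12.0
```

{"api": "arm_command", "payload": {"rows": [{"delta_pos":[-1,0,2],"roll":0,"jaw":30},{"delta_pos":[-1,0,2.5],"roll":0,"jaw":30},{"delta_pos":[-1,0,2.5],"roll":0,"jaw":58},{"delta_pos":[-1,0,2.5],"roll":0,"jaw":58},{"delta_pos":[-1,0,2.5],"roll":0,"jaw":58},{"delta_pos":[-1,0,2.5],"roll":0,"jaw":58},{"delta_pos":[-1,0,2.5],"roll":0,"jaw":58},{"delta_pos":[-1,0,-10],"roll":0,"jaw":58},{"delta_pos":[-1,0,-25],"roll":0,"jaw":58},{"delta_pos":[-1,0,-60],"roll":0,"jaw":58},{"delta_pos":[-1,0,-100],"roll":0,"jaw":58},{"delta_pos":[-1,0,-140],"roll":0,"jaw":80},{"delta_pos":[-1,0,-140],"roll":0,"jaw":80},{"delta_pos":[-1,0,-140],"roll":0,"jaw":80}]}}

```text
time_s: 9.28
ee_pos: [580.5, -341.5, 166.9]
ee_rot: [179.7, -0.3, 16.1]
force: [-0.9, 0.5, -1.4]
gripper_width: 70.4
gripper_force: 0.0
```

```bash
python3 - <<'E'
from pads import *
from go import go
f=grab("wrist"); C=cloud(f); pads(f)
P=C[(np.hypot(C[...,0]-582,C[...,1]+339)<40)&(C[...,2]>46)&(C[...,2]<62)]; print("cap rim",len(P),cv2.minEnclosingCircle(P[:,:2].astype(np.float32)),P[:,2].max())
f=grab("side");C=cloud(f);P=C[(np.hypot(C[...,0]-582,C[...,1]+339)<40)&(C[...,2]>30)&(C[...,2]<62)];print(len(P),np.percentile(P,[2,50,98],0).round(0).tolist())
go(542,-41,160)
E
```

```text
red 4805 [ 577.6 -258.4   83.9   75.7    3.1] z 17.6
green 2041 [ 524.1 -339.5   75.9   30.4  105.9] z 17.5
blue 3146 [ 582.6 -337.8   82.8   74.     3.5] z 17.6
white 3405 [ 579.5 -356.1  119.1   62.7    3.9] z 15.9
cap rim 437 ((582.9198608398438, -340.6383361816406), 19.18311309814453) 55.25543248950953
171 [[562.0, -357.0, 31.0], [578.0, -330.0, 45.0], [598.0, -318.0, 55.0]]
at [ 578.4 -340.2  162.3] yaw 16.1 -> delta [  47.8 -297.6    2.5] roll 0 dist 301.0
```

{"api": "arm_command", "payload": {"rows": [{"delta_pos":[48,-298,2],"roll":-8.3,"jaw":80},{"delta_pos":[48,-298,2],"roll":-8.3,"jaw":80},{"delta_pos":[48,-298,2],"roll":-8.3,"jaw":80},{"delta_pos":[48,-298,2],"roll":-8.3,"jaw":80},{"delta_pos":[48,-298,2],"roll":-8.3,"jaw":80},{"delta_pos":[48,-298,2],"roll":-8.3,"jaw":80},{"delta_pos":[48,-298,2],"roll":-8.3,"jaw":80},{"delta_pos":[48,-298,2],"roll":-8.3,"jaw":80},{"delta_pos":[48,-298,40],"roll":-8.3,"jaw":80},{"delta_pos":[48,-298,40],"roll":-8.3,"jaw":80}]}}

```text
time_s: 10.22
ee_pos: [537.8, -39.6, 116.7]
ee_rot: [-179.4, 0.3, 57.7]
force: [-0.7, -0.3, -0.5]
gripper_width: 73.2
gripper_force: 0.0
```

```bash
python3 - <<'E'
from pads import *
from go import go
f=grab("wrist"); C=cloud(f); hsv=cv2.cvtColor(f["img"],cv2.COLOR_BGR2HSV)
near=(np.hypot(C[...,0]-541,C[...,1]+41)<45)&(C[...,2]>6)&(C[...,2]<20)
m=near&(hsv[...,1]>140)&((hsv[...,0]<5)|(hsv[...,0]>172))
m=cv2.morphologyEx(m.astype(np.uint8),cv2.MORPH_OPEN,np.ones((3,3)))>0
print("red",m.sum(),rect(f,m,11),np.median(C[m],0).round(1))
r=rect(f,m,11); go(r[0],r[1],3,r[4])
m2=cv2.morphologyEx(((np.hypot(C[...,0]-541,C[...,1]+41)<75)&(C[...,2]>2)).astype(np.uint8)*255,cv2.MORPH_OPEN,np.ones((3,3)))
v,u=np.where(m); c=(int(u.mean()),int(v.mean())); print(c)
x0=max(0,c[0]-80);y0=max(0,c[1]-60); a=np.hstack([f["img"][y0:y0+120,x0:x0+160],cv2.applyColorMap(np.clip(C[y0:y0+120,x0:x0+160,2]*12,0,255).astype(np.uint8),cv2.COLORMAP_JET)])
cv2.imwrite("pics/w4.png",cv2.resize(a,None,fx=2.4,fy=2.4,interpolation=cv2.INTER_NEAREST))
E
```

```text
red 755 [542.4 -41.   44.3  17.9  55.3] [542.6 -40.4  11.6]
at [539.  -40.4 118.7] yaw 57.6 -> delta [  1.8   4.3 115.6] roll 0.46 dist 116.0
(262, 190)
```

View pics/w4.png

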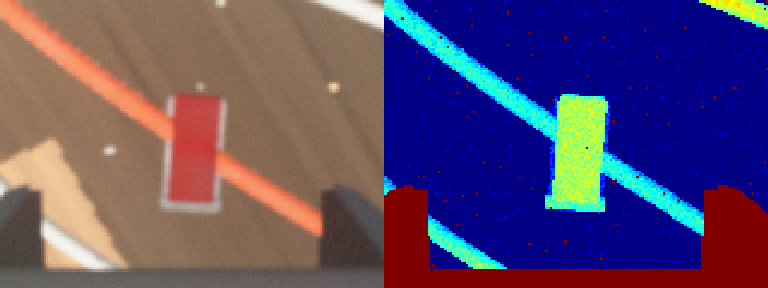

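The buckle is centred at (192,150) in the crop. The hose runs through it at about 7 mm height, and the buckle itself is flat with its top at 11.6 mm. I'm descending in two steps and watching the force.

{"api": "arm_command", "payload": {"rows": [{"delta_pos":[2,4,40],"roll":0.2,"jaw":60},{"delta_pos":[2,4,75],"roll":0.2,"jaw":60},{"delta_pos":[2,4,95],"roll":0.2,"jaw":60},{"delta_pos":[2,4,104],"roll":0.2,"jaw":60},{"delta_pos":[2,4,108],"roll":0.2,"jaw":60},{"delta_pos":[2,4,111],"roll":0.2,"jaw":60},{"delta_pos":[2,4,112],"roll":0.2,"jaw":60},{"delta_pos":[2,4,112],"roll":0.2,"jaw":60}]}}

```text
time_s: 10.93
ee_pos: [548.0, -41.6, 11.6]
ee_rot: [179.9, -0.1, 56.5]
force: [-0.2, -1.0, 0.6]
gripper_width: 54.8
gripper_force: 0.0
```

```bash
python3 - <<'E'
from go import *
go(542.4,-41,3,56.5); f=grab("wrist"); go(542.4,-41,3,56.5); f=grab("wrist"); go(542.4,-41,3,56.5); print(env.state()["qvel"])
E
```

```text
at [548.  -41.6  11.6] yaw 56.5 -> delta [-2.6 -5.   8.5] roll 0.01 dist 10.0
at [548.  -41.5  11.6] yaw 56.6 -> delta [-2.7 -4.9  8.6] roll 0.01 dist 10.0
at [547.9 -41.4  11.6] yaw 56.6 -> delta [-2.7 -4.8  8.6] roll 0.01 dist 10.0
[ 0.17303442  0.03835943  0.30284185  0.03478939 -0.23534178  0.02342846]
```

{"api": "arm_command", "payload": {"rows": [{"delta_pos":[-2.6,-5,2],"roll":0,"jaw":60},{"delta_pos":[-2.6,-5,5],"roll":0,"jaw":60},{"delta_pos":[-2.6,-5,8],"roll":0,"jaw":60},{"delta_pos":[-2.6,-5,9],"roll":0,"jaw":60},{"delta_pos":[-2.6,-5,9],"roll":0,"jaw":60},{"delta_pos":[-2.6,-5,9],"roll":0,"jaw":60}]}}

```text
time_s: 11.53
ee_pos: [541.4, -40.7, 1.2]
ee_rot: [-180.0, -0.0, 56.6]
force: [0.3, -0.4, -0.2]
gripper_width: 55.0
gripper_force: 0.0
```

No contact with the hose, so I'm closing.

{"api": "arm_command", "payload": {"rows": [{"delta_pos":[0,0,-0.5],"roll":0,"jaw":10},{"delta_pos":[0,0,-0.5],"roll":0,"jaw":10},{"delta_pos":[0,0,-0.5],"roll":0,"jaw":10},{"delta_pos":[0,0,-0.5],"roll":0,"jaw":10},{"delta_pos":[0,0,-0.5],"roll":0,"jaw":10},{"delta_pos":[0,0,-0.5],"roll":0,"jaw":10},{"delta_pos":[0,0,-0.5],"roll":0,"jaw":10},{"delta_pos":[0,0,-0.5],"roll":0,"jaw":10},{"delta_pos":[0,0,-0.5],"roll":0,"jaw":10},{"delta_pos":[0,0,-40],"roll":0,"jaw":10},{"delta_pos":[0,0,-80],"roll":0,"jaw":10},{"delta_pos":[0,0,-120],"roll":0,"jaw":10},{"delta_pos":[0,0,-140],"roll":0,"jaw":10},{"delta_pos":[0,0,-140],"roll":0,"jaw":10},{"delta_pos":[0,0,-140],"roll":0,"jaw":10}], "squeeze": 25}}

```text
time_s: 12.78
ee_pos: [541.8, -40.8, 142.3]
ee_rot: [179.9, -0.1, 56.6]
force: [0.2, -1.0, -0.5]
gripper_width: 23.5
gripper_force: 25.0
```

```bash
python3 - <<'E'
from go import *
go(577.8,-258.4,150,3.5-0+90); go(577.8,-258.4,150)
E
```

```text
at [541.8 -40.8 142.3] yaw 56.6 -> delta [-161.8  150.    -7.5] roll -7.39 dist 221.0
at [541.8 -40.8 142.3] yaw 56.6 -> delta [-161.8  150.    -7.5] roll 0 dist 221.0
```

{"api": "arm_command", "payload": {"rows": [{"delta_pos":[-162,150,0],"roll":0,"jaw":10},{"delta_pos":[-162,150,0],"roll":0,"jaw":10},{"delta_pos":[-162,150,0],"roll":0,"jaw":10},{"delta_pos":[-162,150,0],"roll":0,"jaw":10},{"delta_pos":[-162,150,0],"roll":0,"jaw":10},{"delta_pos":[-162,150,0],"roll":0,"jaw":10},{"delta_pos":[-162,150,0],"roll":0,"jaw":10},{"delta_pos":[-162,150,40],"roll":0,"jaw":10},{"delta_pos":[-162,150,80],"roll":0,"jaw":10},{"delta_pos":[-162,150,95],"roll":0,"jaw":10},{"delta_pos":[-162,150,95],"roll":0,"jaw":10},{"delta_pos":[-162,150,95],"roll":0,"jaw":10},{"delta_pos":[-162,150,95],"roll":0,"jaw":10}]}}

```text
time_s: 13.87
ee_pos: [578.1, -258.0, 47.3]
ee_rot: [179.9, -0.0, 56.6]
force: [0.3, 0.1, -0.3]
gripper_width: 22.9
gripper_force: 25.0
```

```bash
python3 - <<'E'
from go import *
go(578.0,-258.4,20)
f=grab("wrist"); go(578,-258.4,20)
E
```

```text
at [ 578.1 -258.    47.3] yaw 56.6 -> delta [-0.4  0.1 27.3] roll 0 dist 27.0
at [ 578.5 -258.3   47.9] yaw 56.6 -> delta [-0.4 -0.4 27.9] roll 0 dist 28.0
```

{"api": "arm_command", "payload": {"rows": [{"delta_pos":[0,0,15],"roll":0,"jaw":10},{"delta_pos":[0,0,23],"roll":0,"jaw":10},{"delta_pos":[0,0,26],"roll":0,"jaw":10},{"delta_pos":[0,0,27.5],"roll":0,"jaw":10},{"delta_pos":[0,0,27.5],"roll":0,"jaw":10},{"delta_pos":[0,0,27.5],"roll":0,"jaw":10},{"delta_pos":[0,0,27.5],"roll":0,"jaw":45},{"delta_pos":[0,0,27.5],"roll":0,"jaw":45},{"delta_pos":[0,0,27.5],"roll":0,"jaw":45},{"delta_pos":[0,0,27.5],"roll":0,"jaw":45},{"delta_pos":[0,0,15],"roll":0,"jaw":45},{"delta_pos":[0,0,-25],"roll":0,"jaw":45},{"delta_pos":[0,0,-65],"roll":0,"jaw":70},{"delta_pos":[0,0,-105],"roll":0,"jaw":70},{"delta_pos":[0,0,-105],"roll":0,"jaw":70},{"delta_pos":[0,0,-105],"roll":0,"jaw":70}]}}

```text
time_s: 15.25
ee_pos: [578.8, -259.3, 154.3]
ee_rot: [179.6, -0.1, 56.6]
force: [0.4, 0.1, -0.5]
gripper_width: 63.0
gripper_force: 0.0
```

```bash
python3 - <<'E'
from go import *
from pads import *
f=grab("wrist"); C=cloud(f); pads(f); cv2.imwrite("pics/w5.png",f["img"])
m=(np.hypot(C[...,0]-578,C[...,1]+258)<36)&(C[...,2]>24)&(C[...,2]<40)
print("buckle",m.sum(),rect(f,m,30),np.median(C[m],0).round(1))
go(424,-97,150)
E
```

```text
red 3835 [ 577.8 -257.4   82.7   75.1    3.5] z 17.6
green 1763 [ 496.7 -343.5   97.3   32.7  146.4] z 17.4
blue 1321 [ 581.  -314.5   81.    28.6    3.6] z 17.6
white 3730 [ 505.5 -248.3  118.5   66.3  146.4] z 17.3
buckle 867 [ 577.3 -260.8   49.2   24.9   56.4] [ 577.  -260.5   29.3]
at [ 577.4 -258.6  151.8] yaw 56.6 -> delta [  50.3 -217.     1.6] roll 0 dist 223.0
```

View pics/w5.png

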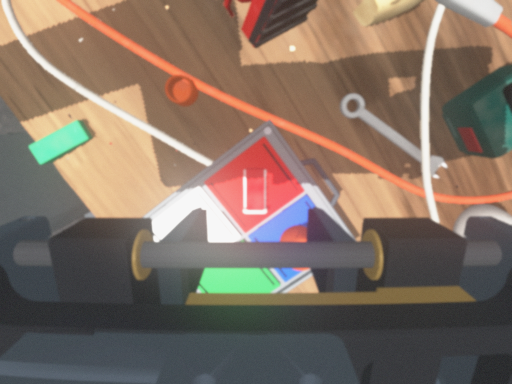

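Buckle flat in the middle of the red pad at (256,190), on target within 3 mm. The small wedge is visible at (60,142).

```bash
python3 - <<'E'
from go import *
from meas import *
f=grab("wrist"); C=cloud(f); hsv=cv2.cvtColor(f["img"],cv2.COLOR_BGR2HSV)
m=(np.hypot(C[...,0]-424,C[...,1]+97)<60)&(hsv[...,0]>60)&(hsv[...,0]<90)&(hsv[...,1]>70)&(C[...,2]>5)&(C[...,2]<30)
P=C[m]; print(m.sum(),rect(f,m,16),P.mean(0),np.percentile(P,[1,99],0).round(0).tolist())
(x,y),(w,h),a=cv2.minAreaRect(P[:,:2].astype(np.float32)); print("cloud rect",x,y,w,h,a)
A=np.c_[P[:,:2]-[x,y],np.ones(len(P))]; g=np.linalg.lstsq(A,P[:,2],rcond=None)[0]; print("slope dir",np.degrees(np.arctan2(g[1],g[0])),np.hypot(*g[:2]),g[2])
E
```

```text
1336 [426.1 -99.6  70.1  26.  170. ] [426.27805446 -98.72201035  15.17807645] [[397.0, -111.0, 7.0], [456.0, -85.0, 22.0]]
cloud rect 426.05450439453125 -98.09355163574219 24.177907943725586 61.69428253173828 83.6535415649414
slope dir 158.8788351461103 0.2021258698379324 15.265999542050983
```

{"api": "arm_command", "payload": {"rows": [{"delta_pos":[51,-215,0],"roll":13,"jaw":70},{"delta_pos":[51,-215,0],"roll":13,"jaw":70},{"delta_pos":[51,-215,0],"roll":13,"jaw":70},{"delta_pos":[51,-215,0],"roll":13,"jaw":70},{"delta_pos":[51,-215,0],"roll":13,"jaw":70},{"delta_pos":[51,-215,0],"roll":13,"jaw":70},{"delta_pos":[51,-215,0],"roll":13,"jaw":70},{"delta_pos":[51,-215,0],"roll":13,"jaw":70},{"delta_pos":[51,-215,30],"roll":13,"jaw":70},{"delta_pos":[51,-215,30],"roll":13,"jaw":70},{"delta_pos":[51,-215,30],"roll":13,"jaw":70},{"delta_pos":[51,-215,30],"roll":13,"jaw":70}]}}

```text
time_s: 16.35
ee_pos: [425.6, -97.5, 120.9]
ee_rot: [-180.0, 0.1, -8.3]
force: [0.5, 0.3, -0.6]
gripper_width: 63.9
gripper_force: 0.0
```

```bash
python3 - <<'E'
from go import *
from meas import *
f=grab("wrist"); C=cloud(f); hsv=cv2.cvtColor(f["img"],cv2.COLOR_BGR2HSV)
m=(np.hypot(C[...,0]-426,C[...,1]+98)<50)&(hsv[...,0]>60)&(hsv[...,0]<90)&(hsv[...,1]>70)&(C[...,2]>5)&(C[...,2]<30)
P=C[m]; print(m.sum(),P.mean(0),np.percentile(P,[1,99],0).round(0).tolist())
(x,y),(w,h),a=cv2.minAreaRect(P[:,:2].astype(np.float32)); print("cloud rect",x,y,w,h,a)
A=np.c_[P[:,:2]-[x,y],np.ones(len(P))]; g=np.linalg.lstsq(A,P[:,2],rcond=None)[0]; print("slope dir",np.degrees(np.arctan2(g[1],g[0])),np.hypot(*g[:2]),g[2])
go(x,y,30)
E
```

```text
1371 [426.27673783 -97.85766001  15.36783542] [[397.0, -111.0, 9.0], [455.0, -85.0, 22.0]]
cloud rect 425.6693115234375 -97.70423126220703 22.999977111816406 59.414615631103516 83.19855499267578
slope dir 173.93095104241402 0.20047631918623554 15.492179521210659
at [426.2 -97.6 121.4] yaw -8.3 -> delta [-0.4  0.2 91.4] roll 0 dist 91.0
```

{"api": "arm_command", "payload": {"rows": [{"delta_pos":[0,0,40],"roll":-0.3,"jaw":65},{"delta_pos":[0,0,80],"roll":-0.3,"jaw":65},{"delta_pos":[0,0,105],"roll":-0.3,"jaw":65},{"delta_pos":[0,0,115],"roll":-0.3,"jaw":65},{"delta_pos":[0,0,118],"roll":-0.3,"jaw":65},{"delta_pos":[0,0,118],"roll":-0.3,"jaw":65},{"delta_pos":[0,0,118],"roll":-0.3,"jaw":65}]}}

```text
time_s: 16.98
ee_pos: [427.2, -97.9, 4.3]
ee_rot: [180.0, -0.1, -6.9]
force: [-0.1, 0.5, -0.4]
gripper_width: 59.4
gripper_force: 0.0
```

{"api": "arm_command", "payload": {"rows": [{"delta_pos":[0,0,0],"roll":0,"jaw":10},{"delta_pos":[0,0,0],"roll":0,"jaw":10},{"delta_pos":[0,0,0],"roll":0,"jaw":10},{"delta_pos":[0,0,0],"roll":0,"jaw":10},{"delta_pos":[0,0,0],"roll":0,"jaw":10},{"delta_pos":[0,0,0],"roll":0,"jaw":10},{"delta_pos":[0,0,0],"roll":0,"jaw":10},{"delta_pos":[0,0,0],"roll":0,"jaw":10},{"delta_pos":[0,0,0],"roll":0,"jaw":10}], "squeeze": 25}}

```text
time_s: 17.73
ee_pos: [426.1, -97.5, 3.6]
ee_rot: [-180.0, -0.0, -6.9]
force: [-0.5, 0.2, 4.9]
gripper_width: 23.8
gripper_force: 25.0
```

{"api": "arm_command", "payload": {"rows": [{"delta_pos":[0,0,-40],"roll":0,"jaw":10},{"delta_pos":[0,0,-80],"roll":0,"jaw":10},{"delta_pos":[96,236,-110],"roll":0,"jaw":10},{"delta_pos":[96,236,-110],"roll":0,"jaw":10},{"delta_pos":[96,236,-110],"roll":0,"jaw":10},{"delta_pos":[96,236,-110],"roll":0,"jaw":10},{"delta_pos":[96,236,-110],"roll":0,"jaw":10},{"delta_pos":[96,236,-110],"roll":0,"jaw":10},{"delta_pos":[96,236,-110],"roll":0,"jaw":10},{"delta_pos":[96,236,-110],"roll":0,"jaw":10},{"delta_pos":[96,236,-110],"roll":0,"jaw":10},{"delta_pos":[96,236,-110],"roll":0,"jaw":10},{"delta_pos":[96,236,-110],"roll":0,"jaw":10}]}}

```text
time_s: 18.82
ee_pos: [492.2, -341.5, 113.0]
ee_rot: [-179.9, 0.1, -6.9]
force: [0.7, 0.0, -0.5]
gripper_width: 23.5
gripper_force: 25.0
```

```bash
python3 - <<'E'
from go import *
from pads import *
f=grab("wrist"); pads(f); cv2.imwrite("pics/w6.png",f["img"]); go(493.4,-343.8,22)
E
```

```text
red 5973 [ 577.5 -259.    83.3   75.9    3.5] z 17.6
green 2756 [ 498.  -343.8   72.5   72.2   93.3] z 17.6
blue 5614 [ 582.1 -338.4   82.7   74.7    3.4] z 17.5
white 5571 [ 502.3 -278.7  106.9   67.    94.1] z 17.5
at [ 492.4 -341.7  113.2] yaw -6.9 -> delta [ 1.4  2.  91.2] roll 0 dist 91.0
```

View pics/w6.png

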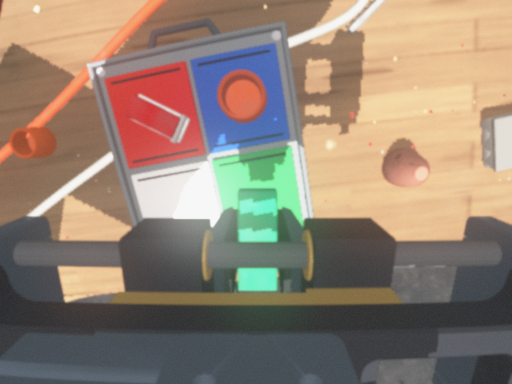

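Wedge held straight at (257,240). Cap and buckle are centred on their pads at (242,95) and (160,120). The cone shows at (405,167). I'm lowering the wedge onto green.

{"api": "arm_command", "payload": {"rows": [{"delta_pos":[1,2,40],"roll":0,"jaw":10},{"delta_pos":[1,2,70],"roll":0,"jaw":10},{"delta_pos":[1,2,84],"roll":0,"jaw":10},{"delta_pos":[1,2,88],"roll":0,"jaw":10},{"delta_pos":[1,2,90],"roll":0,"jaw":10},{"delta_pos":[1,2,91],"roll":0,"jaw":10},{"delta_pos":[1,2,91],"roll":0,"jaw":10},{"delta_pos":[1,2,91],"roll":0,"jaw":10}]}}

```text
time_s: 19.53
ee_pos: [494.4, -345.9, 23.7]
ee_rot: [179.9, -0.1, -6.9]
force: [0.6, 0.4, -1.0]
gripper_width: 23.9
gripper_force: 25.0
```

{"api": "arm_command", "payload": {"rows": [{"delta_pos":[0,0,0],"roll":0,"jaw":42},{"delta_pos":[0,0,0],"roll":0,"jaw":42},{"delta_pos":[0,0,0],"roll":0,"jaw":42},{"delta_pos":[0,0,0],"roll":0,"jaw":42},{"delta_pos":[0,0,0],"roll":0,"jaw":42},{"delta_pos":[0,0,-15],"roll":0,"jaw":42},{"delta_pos":[0,0,-40],"roll":0,"jaw":42},{"delta_pos":[0,0,-80],"roll":0,"jaw":60},{"delta_pos":[0,0,-120],"roll":0,"jaw":80},{"delta_pos":[0,0,-120],"roll":0,"jaw":80},{"delta_pos":[0,0,-120],"roll":0,"jaw":80},{"delta_pos":[0,0,-120],"roll":0,"jaw":80}]}}

```text
time_s: 20.53
ee_pos: [493.0, -345.2, 141.9]
ee_rot: [-180.0, 0.0, -6.9]
force: [0.1, -0.1, 0.0]
gripper_width: 68.8
gripper_force: 0.0
```

```bash
python3 - <<'E'
from go import *
from pads import *
f=grab("wrist"); C=cloud(f); pads(f)
m=(np.hypot(C[...,0]-493,C[...,1]+344)<40)&(C[...,2]>24)&(C[...,2]<45)
(x,y),(w,h),a=cv2.minAreaRect(C[m][:,:2].astype(np.float32)); print("wedge",m.sum(),x,y,w,h,a,C[m][:,2].min(),C[m][:,2].max())
m=(np.hypot(C[...,0]-500,C[...,1]+487)<45)&(C[...,2]>5)&(C[...,2]<45)
P=C[m]; print("cone",m.sum(),cv2.minEnclosingCircle(P[:,:2].astype(np.float32)), P[P[:,2]>36].mean(0), P[:,2].max())
for h in (6,10,15,20,25,30,35): Q=P[abs(P[:,2]-h)<2.5]; print(h,len(Q),np.ptp(Q[:,0]).round(0),np.ptp(Q[:,1]).round(0),Q.mean(0).round(0))
go(500,-490,130)
E
```

```text
red 4841 [ 577.3 -259.    83.4   75.8    3.3] z 17.6
green 2651 [ 493.3 -344.1   81.9   72.6    3.2] z 17.6
blue 4648 [ 581.9 -338.4   82.7   74.7    3.6] z 17.6
white 6951 [ 496.  -308.9  166.6  126.9   93.6] z 17.3
wedge 1422 493.2484130859375 -347.1204833984375 23.3829288482666 60.09823226928711 82.9369888305664 24.734584913596223 40.88454497786654
cone 1109 ((502.4988098144531, -486.6230163574219), 18.816177368164062) [ 502.13064553 -486.71271158   39.2642593 ] 42.16423809332508
6 46 33.0 25.0 [ 508. -475.    7.]
10 75 36.0 26.0 [ 508. -477.   10.]
15 124 35.0 28.0 [ 507. -477.   15.]
20 133 33.0 29.0 [ 507. -478.   20.]
25 116 31.0 27.0 [ 506. -479.   25.]
30 215 28.0 29.0 [ 504. -483.   30.]
35 207 23.0 23.0 [ 503. -485.   35.]
at [ 492.6 -344.9  140.9] yaw -6.9 -> delta [ 24.9 143.2  10.7] roll 0 dist 146.0
```

```bash
python3 - <<'E'
from go import *
for n in ["scene","side","wrist"]:
    C=cloud(grab(n)); P=C.reshape(-1,3); q=P[(np.hypot(P[:,0]-502,P[:,1]+487)<150)&(P[:,1]<-440)&(P[:,2]>12)&(np.hypot(P[:,0]-502,P[:,1]+487)>26)&(P[:,2]<120)]
    print(n,len(q),np.percentile(q,[1,50,99],0).round(0).tolist() if len(q) else '')
    d=np.hypot(q[:,0]-502,q[:,1]+487)
    if len(q): i=np.argsort(d)[:len(d)//20+1]; print("nearest",q[i].mean(0).round(0))
go(502.4,-486.7,100)
E
```

```text
scene 917 [[491.0, -636.0, 13.0], [514.0, -606.0, 21.0], [544.0, -573.0, 23.0]]
nearest [ 511. -575.   20.]
side 164 [[490.0, -636.0, 13.0], [515.0, -593.0, 21.0], [542.0, -568.0, 24.0]]
nearest [ 512. -570.   19.]
wrist 2180 [[492.0, -617.0, 13.0], [518.0, -592.0, 20.0], [543.0, -571.0, 22.0]]
nearest [ 512. -573.   18.]
at [ 492.7 -344.9  140.5] yaw -6.9 -> delta [ 26.9 139.6  40.2] roll 0 dist 148.0
```

{"api": "arm_command", "payload": {"rows": [{"delta_pos":[27,140,20],"roll":0,"jaw":80},{"delta_pos":[27,140,20],"roll":0,"jaw":80},{"delta_pos":[27,140,20],"roll":0,"jaw":80},{"delta_pos":[27,140,20],"roll":0,"jaw":80},{"delta_pos":[27,140,20],"roll":0,"jaw":80},{"delta_pos":[27,140,20],"roll":0,"jaw":80},{"delta_pos":[27,140,20],"roll":0,"jaw":80},{"delta_pos":[27,140,20],"roll":0,"jaw":80}]}}

```text
time_s: 21.4
ee_pos: [503.4, -486.3, 122.1]
ee_rot: [-179.9, 0.0, -6.9]
force: [0.2, -0.1, 0.4]
gripper_width: 73.1
gripper_force: 0.0
```

```bash
python3 - <<'E'
from go import *
f=grab("wrist"); C=cloud(f)
m=(np.hypot(C[...,0]-502,C[...,1]+487)<40)&(C[...,2]>5)&(C[...,2]<45)
P=C[m]; print("cone",m.sum(),cv2.minEnclosingCircle(P[:,:2].astype(np.float32)), P[P[:,2]>37].mean(0), P[:,2].max())
go(502.4,-487,2.5)
E
```

```text
cone 1062 ((501.85235595703125, -488.931396484375), 18.575326919555664) [ 501.99624662 -488.6853021    39.89175092] 42.5940391257985
at [ 503.6 -486.3  122.5] yaw -6.9 -> delta [ -1.1   0.9 120. ] roll 0 dist 120.0
```

{"api": "arm_command", "payload": {"rows": [{"delta_pos":[-1.5,2,40],"roll":0,"jaw":75},{"delta_pos":[-1.5,2,80],"roll":0,"jaw":75},{"delta_pos":[-1.5,2,105],"roll":0,"jaw":75},{"delta_pos":[-1.5,2,115],"roll":0,"jaw":75},{"delta_pos":[-1.5,2,119],"roll":0,"jaw":75},{"delta_pos":[-1.5,2,120],"roll":0,"jaw":75},{"delta_pos":[-1.5,2,120],"roll":0,"jaw":75}]}}

```text
time_s: 22.03
ee_pos: [502.9, -490.2, 4.2]
ee_rot: [179.9, -0.2, -6.9]
force: [0.1, -0.8, 0.3]
gripper_width: 68.5
gripper_force: 0.0
```

{"api": "arm_command", "payload": {"rows": [{"delta_pos":[0,0,0.5],"roll":0,"jaw":15},{"delta_pos":[0,0,0.5],"roll":0,"jaw":15},{"delta_pos":[0,0,0.5],"roll":0,"jaw":15},{"delta_pos":[0,0,0.5],"roll":0,"jaw":15},{"delta_pos":[0,0,0.5],"roll":0,"jaw":15},{"delta_pos":[0,0,0.5],"roll":0,"jaw":15},{"delta_pos":[0,0,0.5],"roll":0,"jaw":15},{"delta_pos":[0,0,0.5],"roll":0,"jaw":15},{"delta_pos":[0,0,0.5],"roll":0,"jaw":15}], "squeeze": 25}}

```text
time_s: 22.78
ee_pos: [501.8, -489.5, 2.3]
ee_rot: [-180.0, -0.0, -6.9]
force: [-0.2, 1.0, 4.6]
gripper_width: 35.3
gripper_force: 25.0
```

{"api": "arm_command", "payload": {"rows": [{"delta_pos":[0,0,-10],"roll":0,"jaw":15},{"delta_pos":[0,0,-25],"roll":0,"jaw":15},{"delta_pos":[0,0,-55],"roll":0,"jaw":15},{"delta_pos":[0,0,-90],"roll":0,"jaw":15},{"delta_pos":[0,0,-110],"roll":0,"jaw":15},{"delta_pos":[-40,-222,-110],"roll":0,"jaw":15},{"delta_pos":[-40,-222,-110],"roll":0,"jaw":15},{"delta_pos":[-40,-222,-110],"roll":0,"jaw":15},{"delta_pos":[-40,-222,-110],"roll":0,"jaw":15},{"delta_pos":[-40,-222,-110],"roll":0,"jaw":15},{"delta_pos":[-40,-222,-110],"roll":0,"jaw":15},{"delta_pos":[-40,-222,-110],"roll":0,"jaw":15},{"delta_pos":[-40,-222,-110],"roll":0,"jaw":15},{"delta_pos":[-40,-222,-110],"roll":0,"jaw":15}]}}

```text
time_s: 23.95
ee_pos: [489.4, -265.4, 112.2]
ee_rot: [179.9, -0.1, -6.9]
force: [0.0, -0.3, 0.1]
gripper_width: 35.5
gripper_force: 24.9
```

```bash
python3 - <<'E'
from go import *
from pads import *
f=grab("wrist"); pads(f); cv2.imwrite("pics/w7.png",f["img"]); go(488.7,-264.7,20.5); print(env.state()["gripper_width"])
E
```

```text
red 6207 [ 577.6 -258.7   82.9   75.9    3.5] z 17.5
green 3353 [ 493.1 -343.7   82.4   72.7    3.3] z 17.6
blue 5033 [ 582.1 -337.9   83.1   74.3    3.5] z 17.6
white 7539 [ 545.8 -365.2  189.5   49.     3.3] z 17.4
at [ 489.3 -265.7  112. ] yaw -7.0 -> delta [-0.8 -1.  91.5] roll 0 dist 92.0
35.82270339250861
```

View pics/w7.png

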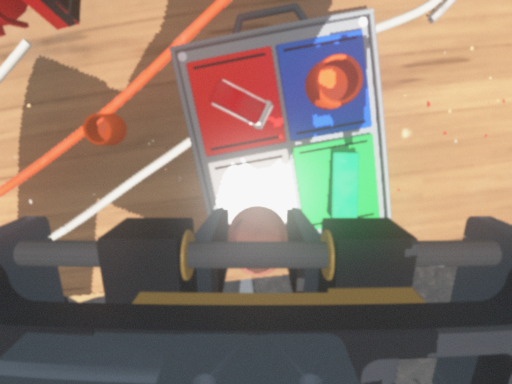

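Cone held upright at (258,235) above the white pad, with the three other parts resting on their pads. Lowering now.

{"api": "arm_command", "payload": {"rows": [{"delta_pos":[-1,-1,40],"roll":0,"jaw":15},{"delta_pos":[-1,-1,70],"roll":0,"jaw":15},{"delta_pos":[-1,-1,84],"roll":0,"jaw":15},{"delta_pos":[-1,-1,88],"roll":0,"jaw":15},{"delta_pos":[-1,-1,90],"roll":0,"jaw":15},{"delta_pos":[-1,-1,91],"roll":0,"jaw":15},{"delta_pos":[-1,-1,91],"roll":0,"jaw":15},{"delta_pos":[-1,-1,91],"roll":0,"jaw":15},{"delta_pos":[-1,-1,91],"roll":0,"jaw":15}]}}

```text
time_s: 24.75
ee_pos: [488.6, -263.7, 21.9]
ee_rot: [180.0, -0.1, -6.9]
force: [0.6, -0.5, -1.3]
gripper_width: 35.8
gripper_force: 24.9
```

{"api": "arm_command", "payload": {"rows": [{"delta_pos":[0,0,0],"roll":0,"jaw":55},{"delta_pos":[0,0,0],"roll":0,"jaw":55},{"delta_pos":[0,0,0],"roll":0,"jaw":55},{"delta_pos":[0,0,0],"roll":0,"jaw":55},{"delta_pos":[0,0,0],"roll":0,"jaw":55},{"delta_pos":[0,0,-15],"roll":0,"jaw":55},{"delta_pos":[0,0,-40],"roll":0,"jaw":55},{"delta_pos":[0,0,-80],"roll":0,"jaw":60},{"delta_pos":[0,0,-120],"roll":0,"jaw":60},{"delta_pos":[0,0,-150],"roll":0,"jaw":60},{"delta_pos":[0,0,-150],"roll":0,"jaw":60},{"delta_pos":[0,0,-150],"roll":0,"jaw":60},{"delta_pos":[0,0,-150],"roll":0,"jaw":60}]}}

```text
time_s: 25.83
ee_pos: [487.3, -262.8, 170.1]
ee_rot: [-180.0, 0.1, -6.9]
force: [-0.2, 0.1, -0.1]
gripper_width: 54.8
gripper_force: 0.0
```

```bash
python3 - <<'E'
from pads import *
f=grab("wrist"); C=cloud(f); cv2.imwrite("pics/w8.png",f["img"]); pads(f)
m=(np.hypot(C[...,0]-488,C[...,1]+264)<36)&(C[...,2]>24)&(C[...,2]<64); P=C[m]
print("cone",m.sum(),cv2.minEnclosingCircle(P[:,:2].astype(np.float32)),P[P[:,2]>54].mean(0),P[:,2].max())
f=grab("side"); cv2.imwrite("pics/s8.png",cv2.resize(f["img"][120:300,140:400],None,fx=2.5,fy=2.5))
E
```

```text
red 4212 [ 577.6 -258.5   83.2   75.7    3.6] z 17.6
green 1928 [ 493.3 -351.8   82.1   56.3    3.6] z 17.6
blue 3514 [ 582.  -337.7   82.9   74.4    3.5] z 17.5
white 7442 [ 487.8 -266.6  128.7   98.2  173. ] z 17.3
cone 868 ((488.1081848144531, -264.39111328125), 18.53911781311035) [ 488.63489745 -264.51468866   57.316223  ] 60.47475527471386
```

View pics/s8.png

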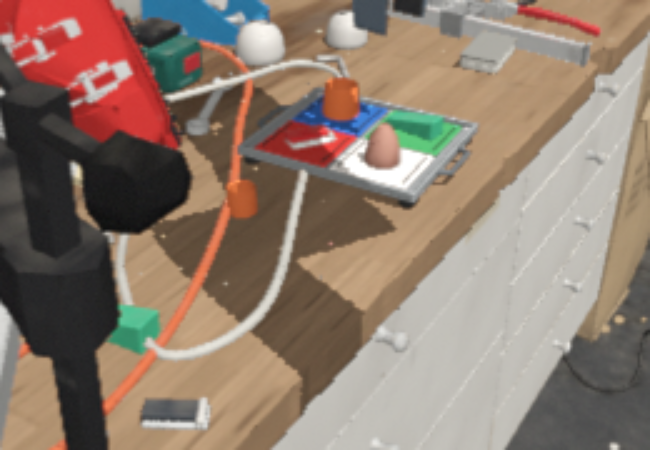

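View pics/w8.png

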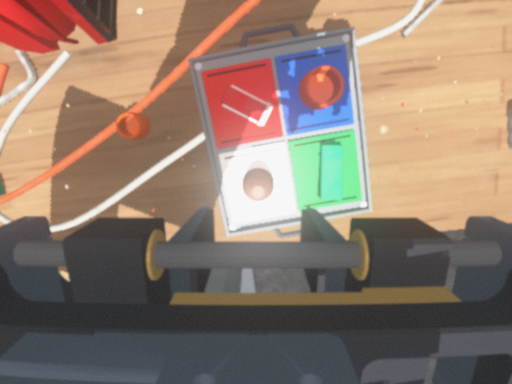

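Both views show all four parts centred and upright on their pads: cone (258,183), wedge (333,170), cap (321,87), buckle (248,105). The black buckle and pin wedge haven't been disturbed, and the gripper is clear. Handing in.

```bash
python3 -c "
from workcell import env
print(env.job_done())"
```

```text
the job is handed in; nothing more can be done
None
```

The job is handed in: the red buckle, small wedge, orange cap and grinding cone each stand upright within about 3 mm of their pad's centre, and the black buckle and pinned wedge were left where they lay; it took about 26 s of the 112 s, and no verdict came back.

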